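Build up a vibration mount on its stud

TASK

Build up the vibration mount on the stud of the perforated metal plate: thread on first the black rubber buffer, then the wide steel washer, then the narrow spacer sleeve, and last cap it with the black knob, hollow side down. Each part must sit flat and fully down on the one below before you fetch the next; let go of everything at the end, and leave the tape measure, the wood offcut, the marker, the screwdriver and the drinks can where they are.

Things in the scene. Friction and masses are not known exactly. Their poses are not given: they have to be found in the camera images.
- mount: Perforated aluminium plate 100 x 100 mm, 12 mm thick, fixed to the bench at any yaw, with one upright bare steel stud in its centre: 12 mm diameter, 60 mm tall above the plate, tip tapered to 6 mm over the last 8 mm (tip 72 mm above the bench). Origin: centre of the plate's underside, at bench height, on the stud's axis; z up. Finished stack, heights above this origin: buffer 12 to 32 mm, washer 32 to 40 mm, sleeve 40 to 66 mm, knob 66 to 90 mm.
- buffer_mid (a point): Rubber buffer: black ring lying flat, loose, 48 mm outer diameter, 22 mm through hole, 20 mm high. Point: its centre, half-way up (10 mm above its underside); z along its axis. The same either way up.
- washer_mid (a point): Wide washer: flat steel ring lying flat, loose, 58 mm outer diameter, 22 mm through hole, 8 mm thick, about 0.13 kg. Point: its centre, half-way up (4 mm above its underside); z along its axis. The same either way up.
- sleeve_mid (a point): Spacer sleeve: short aluminium tube standing upright, loose, 30 mm outer diameter, 22 mm through hole, 26 mm high. Point: its centre, half-way up (13 mm above its underside); z along its axis. The same either way up.
- knob_mid (a point): Knob: round black plastic cap with a fluted edge and a plain closed top (no hole to be seen from above), standing hollow side down, loose, 42 mm outer diameter, 44 mm over the flutes in looks only, 24 mm high, with a blind hole 22 mm wide and 14 mm deep in its underside (in the finished stack the stud reaches 6 mm into it). Point: its centre, half-way up (12 mm above its underside); z along its axis, up towards the closed top.
- tape_measure: Bystander: yellow tape measure 70 x 62 mm, 32 mm high, loose among the parts, to be left alone. Origin: centre of its underside.
- offcut: Bystander: dark hardwood offcut 75 x 42 mm, 18 mm high, loose among the parts, to be left alone. Origin: centre of its underside.
- marker: Bystander: white marker pen with a black cap, 140 mm long, 13 mm thick, lying beyond the parts to the robot's left, to be left alone. Origin: at its middle, on the bench; x along its length.
- screwdriver: Bystander: screwdriver 190 mm long, lying to the robot's right of the parts, to be left alone. Its x axis runs along its length.
- can_mid (a point): Bystander: bare aluminium drinks can, upright, 66 mm diameter, 122 mm high, straight ahead beyond the parts, to be left alone. Point: its centre, half-way up.
There are look-alikes about, which are no part of the job. What is shaped like the part that bears buffer_mid but purple or yellow is not meant.

How it is judged:
By the outcome, as a careful person would: the job done as asked, in the order asked, and still so for the second after the job is handed in, with the robot touching nothing.
It also fails if it takes over 106 s, if anything falls off the work surface, if the arm or the gripper's body presses on something with over 40 N, if the wrist force passes 120 N, or if a joint passes its speed limit or range.

ROBOT

A 6-joint arm with a two-finger parallel gripper is mounted at the origin on the work surface. World frame = base frame: x ahead of the robot, y to its left, z up, the work surface at z = 0. Lengths are in m, angles in rad, forces in N, time in s.
With the tool pointing down it reaches from about 0.3 to 0.775 m from the base axis. Payload 14.6 kg.
Tool frame: the origin (TCP) lies at the very end of the fingers, on their centre line; the grasp point (between the pads) lies 19 mm behind it (robot.pinch_z is the distance from the TCP to the grasp point, in m); z points along the fingers, y is the line along which they close (so a half turn about z gives the same grasp; the last joint's range is limited). The gripper opens to 94 mm and grips with 3 to 60 N. Pads are 16 mm wide; open, the fingers measure 119 mm over their backs; the gripper's body (75 mm by 177 mm) begins 78 mm behind the grasp point.
Start: joints at [1.24, 0.3, 1.521, -0, 1.321, -0.067], TCP at [0.143, 0.531, 0.205] pointing down, gripper open.
Joint ranges: [-3.03, 3.03], [-0.79, 2.21], [0.23, 2.52], [-1.04, 4.18], [0, 3.07], [-2.55, 2.55]. Speed limits (rad/s): [2.22, 2.22, 2.57, 3.14, 3.14, 3.14].

INTERFACE

Orientations are given as a unit quaternion [x, y, z, w].
In Python, from workcell import robot, read_camera, masks_of gives the robot as it stands.
- The arm moves only by the shell command python3 -m jog 'ROWS' [OPENING] [FORCE]. ROWS is JSON, one flat list of numbers, 6 for each row, row after row: the shift along the tool's x, y, z scaled (see below), then the turn, a rotation vector about the tool's x, y, z scaled (see below). In form: [x, y, z, ax, ay, az, x, y, z, ax, ay, az, ...]. A call has 1 to 10 rows; each row is the pose to reach, as a shift and turn from the pose commanded when the call began, along the tool's axes at that moment; what a row does not reach only later rows make up. The controller multiplies each number of a shift by 800 mm and each number of a turn by 60 degrees. A row lasts 1/12 s, in which the tool goes at most 41.7 mm and 7.16 degrees, less where a joint would pass 70% of its speed; a pose out of reach is approached as far as the arm can. A call with a number of a shift or a turn outside -1 to 1 is refused whole. A call with a gripper value outside its range is refused whole. OPENING is the gripper's target within -1 to 1 (fully open at 1, half-way at 0, shut at -1), set as the call begins (- or left out, the last holds). The fingers move at their own pace and stop on an object; FORCE is the grip in N (left out, the last holds). Time passes only in rows, so rows that repeat a pose let the fingers close. It gives the time, the measured TCP pose, the force, the opening and the grip force at its end, in the units of the state.
- robot.get_state(): the state, without advancing time (a new reading comes with each control period).
- read_camera(name): name is "scene" or "top" or "wrist"; returns a dict with "color" (384x512x3 uint8, red, green, blue), "fx", "fy", "cx", "cy" (pixels), "k1" (the pictures are not rectified: a ray, as slopes to the right and down, at radius r is drawn at 1 + k1 r^2 times it, then the intrinsics apply), "T" (4x4, takes a point from camera to world coordinates); the wrist camera has in their place "tool_from_camera" (4x4, takes a point from camera to tool coordinates, whose origin is the TCP and whose axes are the flange's). Camera axes: x right, y down, z forward; pixel columns grow to the right and rows downward; lengths in m; the calibration is good to about 2 mm. A picture is of the moment at which its call begins: read the wrist's pose just before it. There is no depth.
- robot.hand_in(): hands the job in; it is judged then, once.
Trained networks look in the newest picture that a camera, given by its name, has taken for a name from the list of things; names that differ only in an ending like _2 or _b are one class to them, and where a whole thing is asked for, a point or a joint stands for the part that bears it (a point fixed in the world has none). Each returns a list of dicts, best first, with "conf" (0 to 1); they miss things now and then, are a little off and sometimes report something else, mostly with a low value. They report only what shows in the picture. A call takes as long as a camera call. They do not tell look-alikes from the thing itself.
- masks_of(camera, target): "pixels" (384x512 bool, what is visible of it) and "extent" ([centre column, centre row, width, height] in pixels, round what is visible of it).
The state is a dict: "time": time; "qpos": joint angles; "joint_vel": joint speeds; "joint_torque": joint torques, N m; "eef_pos": TCP position; "eef_rot": TCP orientation; "force": force on the tool from outside, world axes, zero at the start; "torque": the same for the moment, N m; "width": finger opening in m; "grip_force": force on a finger pad.
Only numpy, scipy, OpenCV 4.12 (cv2) and the standard library are available. Lean on these libraries where they do the work, as an engineer would, in place of code of your own. Each camera call takes 0.05 s, during which the arm holds its last target. There are 200 camera calls.

## Working session

There is one attempt and no reset: what is moved stays moved. The work goes in short steps, Python scripts to look and compute and a shell command to move; the robot and the scene stay as the last step left them, time stands still between calls to the robot, and variables do not carry over. Pictures are saved under pics/ and viewed, at most 17 in all, crops included, and the job is handed in when it is done.

```bash
ls; mkdir -p pics; python3 - <<'E'
from workcell import robot, read_camera, masks_of
import cv2, numpy as np
print(robot.get_state())
for n in ("top","scene"):
    c=read_camera(n); cv2.imwrite(f"pics/{n}0.png",c["color"][:,:,::-1])
    print(n,{k:v for k,v in c.items() if k!="color"})
    for t in ("mount","buffer_mid","washer_mid","sleeve_mid","knob_mid","tape_measure","offcut","can_mid"):
        print(t,[(round(d["conf"],2),np.round(d["extent"]).tolist()) for d in masks_of(n,t)])
E
```

```text
pics
{'time': 0.0, 'qpos': array([ 1.24039344e+00,  3.00457910e-01,  1.52157391e+00, -4.16228276e-05,
        1.32071832e+00, -6.65680665e-02]), 'joint_vel': array([ 0.00033141, -0.00115272,  0.00092558, -0.00162561, -0.00041459,
        0.00220329]), 'joint_torque': array([ 2.01685027e-03, -5.31807876e+01, -3.52742279e+01,  7.09387986e-02,
        2.43975897e-02, -8.23350570e-05]), 'eef_pos': array([0.1433416 , 0.53071751, 0.2048966 ]), 'eef_rot': array([ 1.31529997e-01,  9.91312022e-01, -5.71356241e-04, -9.43542170e-05]), 'force': array([ 0.01310783, -0.19974644, -0.53795608]), 'torque': array([ 0.01527889,  0.04878951, -0.01132371]), 'grip_force': 0.0, 'width': 0.09410731891908836}
top {'fx': 466.06048163077014, 'fy': 466.06048163077014, 'cx': 262.3052943777032, 'cy': 185.83747108484263, 'k1': 0.045443138016464664, 'T': array([[ 0.02742029, -0.98297894,  0.18166046,  0.3710985 ],
       [-0.99952904, -0.02445639,  0.01853602, -0.08241368],
       [-0.01377776, -0.18208317, -0.9831866 ,  1.42647266],
       [ 0.        ,  0.        ,  0.        ,  1.        ]])}
mount [(0.82, [248.
[... 631 characters left out ...]
-0.4675278 ,  0.31051517],
       [-0.00675161, -0.56955035, -0.82192872,  0.76630647],
       [ 0.        ,  0.        ,  0.        ,  1.        ]])}
mount [(0.84, [328.0, 199.0, 46.0, 40.0])]
buffer_mid [(0.85, [274.0, 212.0, 19.0, 18.0]), (0.63, [242.0, 192.0, 21.0, 19.0]), (0.53, [258.0, 250.0, 22.0, 24.0]), (0.22, [308.0, 352.0, 51.0, 52.0])]
washer_mid [(0.77, [355.0, 328.0, 33.0, 33.0])]
sleeve_mid [(0.58, [312.0, 252.0, 12.0, 14.0]), (0.45, [220.0, 165.0, 34.0, 26.0])]
knob_mid [(0.91, [401.0, 259.0, 28.0, 20.0])]
tape_measure [(0.8, [289.0, 158.0, 28.0, 33.0])]
offcut [(0.9, [220.0, 168.0, 33.0, 25.0])]
can_mid [(0.98, [202.0, 240.0, 37.0, 51.0]), (0.65, [220.0, 168.0, 29.0, 24.0])]
```

```bash
python3 - <<'E'
import cv2
a=cv2.imread("pics/top0.png")[90:300,120:380]; cv2.imwrite("pics/top0c.png",cv2.resize(a,None,fx=2.85,fy=2.85,interpolation=cv2.INTER_CUBIC))
a=cv2.imread("pics/scene0.png")[120:384,170:450]; cv2.imwrite("pics/scene0c.png",cv2.resize(a,None,fx=2.25,fy=2.25,interpolation=cv2.INTER_CUBIC))
E
```

```text
(no output)
```

View pics/top0c.png

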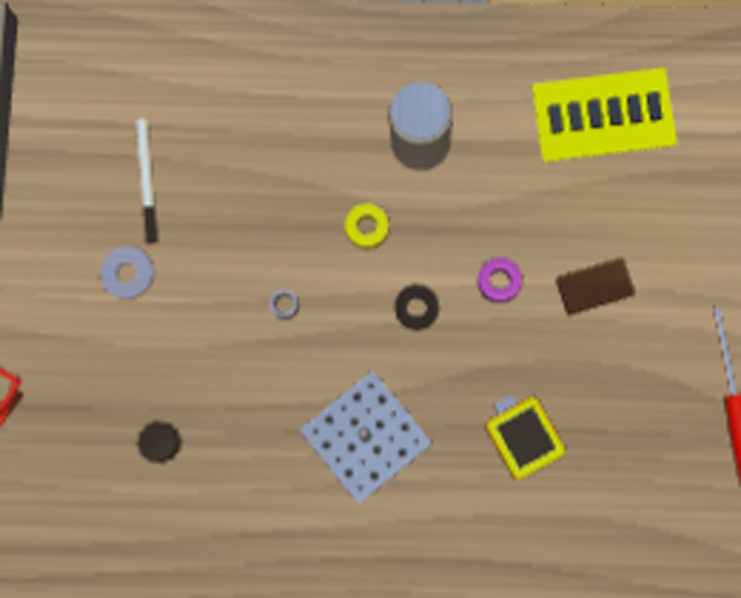

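View pics/scene0c.png

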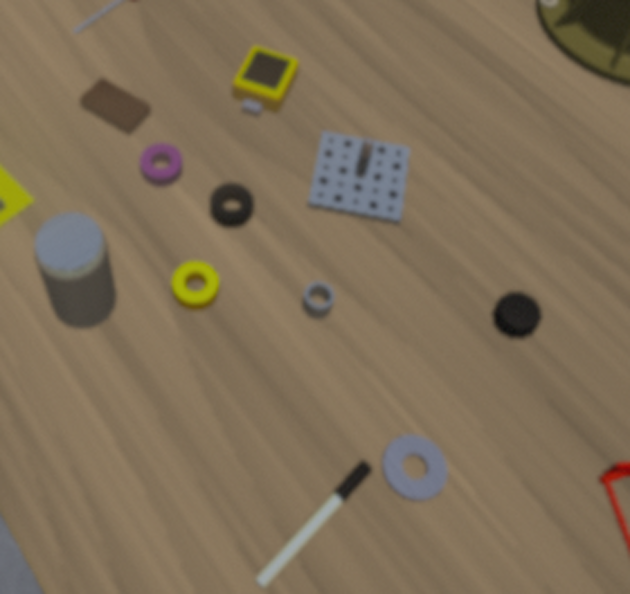

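The top crop shows these, at crop pixels:
- **Buffer:** black ring at (417,307). Its look-alikes are purple (500,279) and yellow (367,225).
- **Other parts:** washer (127,272), sleeve (285,304), and knob (160,441), which is a solid black disc.
- **Mount:** stud tip at (364,434).

In the scene crop the black ring is at (231,205). The description says black, so that is the one. Next I'll work out positions from both cameras.

```bash
cat > h.py <<'E'
from workcell import robot, read_camera, masks_of
import cv2, numpy as np
from scipy.spatial.transform import Rotation as Ro
def ground(c,T,px,z):
    K=np.array([[c["fx"],0,c["cx"]],[0,c["fy"],c["cy"]],[0,0,1.]])
    p=cv2.undistortPoints(np.array([[px]],float),K,np.array([c["k1"],0,0,0,0]))[0,0]
    d=T[:3,:3]@np.array([p[0],p[1],1]); o=T[:3,3]
    return o+d*(z-o[2])/d[2]
def tool():
    s=robot.get_state(); T=np.eye(4); T[:3,:3]=Ro.from_quat(s["eef_rot"]).as_matrix(); T[:3,3]=s["eef_pos"]; return T
def wrist():
    T=tool(); c=read_camera("wrist"); return c,T@c["tool_from_camera"]
def rows(target):
    """shift in row units to bring the TCP to target, and turn to point straight down"""
    T=tool(); d=T[:3,:3].T@(np.array(target)-T[:3,3])
    z=np.cross(T[:3,2],[0,0,-1]); return np.round(d/.8,4), np.round(np.degrees(T[:3,:3].T@z)/60,4), "rows>=%.1f"%(np.linalg.norm(d)/.0417)
E
python3 - <<'E'
from h import *
hz=dict(buffer_mid=.01,washer_mid=.004,sleeve_mid=.013,knob_mid=.012)
eye=dict(buffer_mid=(417,307),washer_mid=(127,272),sleeve_mid=(285,304),knob_mid=(160,441))
for n,o,f in (("top",(120,90),2.85),("scene",(170,120),2.25)):
    c=read_camera(n)
    for t,z in hz.items():
        print(n,t,[ground(c,c["T"],np.argwhere(d["pixels"]).mean(0)[::-1],z)[:2].round(4).tolist() for d in masks_of(n,t)])
        if n=="top": print("  eye",ground(c,c["T"],np.array(eye[t])/f+o,z)[:2].round(4))
    s=(364,432) if n=="top" else (366,146)
    print("stud tip",ground(c,c["T"],np.array(s)/f+o,.072)[:2].round(4))
    d=masks_of(n,"mount")[0]; print("mount mask",ground(c,c["T"],np.argwhere(d["pixels"]).mean(0)[::-1],.012)[:2].round(4))
print(wrist()[0]["tool_from_camera"].round(3))
print(rows([.44,-.095,.2]))
E
```

```text
top buffer_mid [[0.5965, -0.0679], [0.6877, -0.0092]]
  eye [ 0.596  -0.0691]
top washer_mid [[0.629, 0.2468]]
  eye [0.6276 0.2481]
top sleeve_mid [[0.4455, 0.2004], [0.5965, 0.075]]
  eye [0.5952 0.0733]
top knob_mid [[0.4456, 0.2005]]
  eye [0.4453 0.1992]
stud tip [ 0.4565 -0.0192]
mount mask [ 0.458  -0.0165]
scene buffer_mid [[0.5992, -0.0664], [0.6308, -0.1556], [0.686, -0.0109]]
scene washer_mid [[0.6289, 0.2484]]
scene sleeve_mid [[0.5957, 0.0746]]
scene knob_mid [[0.4459, 0.2003]]
stud tip [ 0.4651 -0.0126]
mount mask [ 0.4626 -0.0116]
[[-0.001 -0.973 -0.232  0.067]
 [ 1.    -0.    -0.001 -0.001]
 [ 0.001 -0.232  0.973 -0.179]
 [ 0.     0.     0.     1.   ]]
(array([-0.5619, -0.6587,  0.0068]), array([-0.,  0.,  0.]), 'rows>=16.6')
```

```bash
python3 - <<'E'
from h import *
print(rows([.597,-.068,.15]))
E
```

```text
(array([-0.7426, -0.5749,  0.0693]), array([-0.,  0.,  0.]), 'rows>=18.1')
```

```bash
python3 -m jog '[-0.38,-0.29,0.03,0,0,0, -0.38,-0.29,0.03,0,0,0, -0.38,-0.29,0.03,0,0,0, -0.38,-0.29,0.03,0,0,0, -0.38,-0.29,0.03,0,0,0, -0.38,-0.29,0.03,0,0,0, -0.38,-0.29,0.03,0,0,0, -0.38,-0.29,0.03,0,0,0, -0.38,-0.29,0.03,0,0,0, -0.38,-0.29,0.03,0,0,0]' 0.5
python3 -m jog '[-0.3626,-0.2849,0.0393,0,0,0, -0.3626,-0.2849,0.0393,0,0,0, -0.3626,-0.2849,0.0393,0,0,0, -0.3626,-0.2849,0.0393,0,0,0, -0.3626,-0.2849,0.0393,0,0,0, -0.3626,-0.2849,0.0393,0,0,0, -0.3626,-0.2849,0.0393,0,0,0, -0.3626,-0.2849,0.0393,0,0,0, -0.3626,-0.2849,0.0393,0,0,0, -0.3626,-0.2849,0.0393,0,0,0]'
python3 - <<'E'
from h import *
c,T=wrist(); cv2.imwrite("pics/w1.png",c["color"][:,:,::-1])
for t,z in (("buffer_mid",.01),("mount",.012)):
    print(t,[(round(d["conf"],2),np.round(d["extent"]).tolist(),ground(c,T,np.argwhere(d["pixels"]).mean(0)[::-1],z)[:2].round(4).tolist()) for d in masks_of("wrist",t)])
E
```

```text
time: 2.38
eef_pos: [0.3788, 0.2239, 0.1813]
eef_rot: [0.133, 0.991, -0.0, 0.0]
force: [-0.1, 0.4, 0.2]
width: 0.0707
grip_force: 0.0
time: 3.22
eef_pos: [0.5989, -0.0724, 0.1485]
eef_rot: [0.133, 0.991, -0.0, -0.0]
force: [-1.4, 0.1, -0.3]
width: 0.0703
grip_force: 0.0
buffer_mid [(0.79, [262.0, 182.0, 37.0, 38.0], [0.5965, -0.0674]), (0.69, [308.0, 236.0, 9.0, 27.0], [0.6822, -0.0316]), (0.67, [199.0, 220.0, 38.0, 40.0], [0.6219, -0.1484]), (0.61, [125.0, 89.0, 92.0, 82.0], [0.4576, -0.1877])]
mount [(0.74, [273.0, 57.0, 124.0, 113.0], [0.4592, -0.0181])]
```

View pics/w1.png

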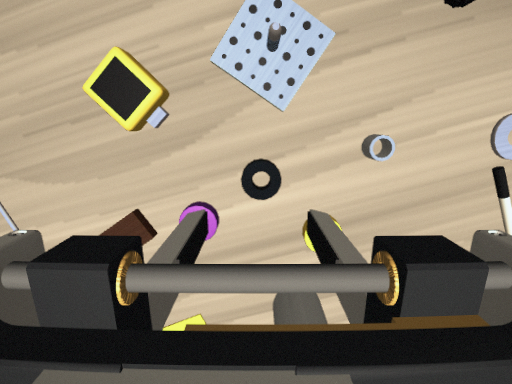

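Wrist view: the black buffer is at (261,180), the purple look-alike at (199,221), the yellow one under the right finger at (322,235), and the stud at (275,35). The buffer position agrees across all cameras, so I'll grasp it.

```bash
python3 - <<'E'
from h import *
c,T=wrist(); cv2.imwrite("pics/w1c.png",cv2.resize(c["color"][110:250,170:370,::-1],None,fx=3,fy=3))
print(tool()[:3,3],rows([.5965,-.0674,.006]))
E
```

```text
[ 0.59670027 -0.06701076  0.1500752 ] (array([ 1.000e-04, -6.000e-04,  1.801e-01]), array([ 0.0001, -0.0002,  0.    ]), 'rows>=3.5')
```

View pics/w1c.png

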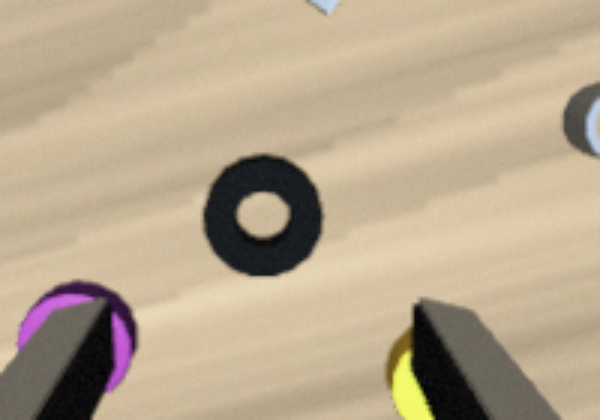

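The close crop shows a black ring with a through hole at (263,215). The purple and yellow rings sit beneath the fingers in the view only, not in space. Descending to grip.

```bash
python3 -m jog '[0,0,0.05,0,0,0, 0,0,0.1,0,0,0, 0,0,0.14,0,0,0, 0,0,0.165,0,0,0, 0,0,0.18,0,0,0, 0,0,0.18,0,0,0, 0,0,0.18,0,0,0]'
python3 -m jog '[0,0,0,0,0,0, 0,0,0,0,0,0, 0,0,0,0,0,0, 0,0,0,0,0,0, 0,0,0,0,0,0, 0,0,0,0,0,0]' -1 20
python3 - <<'E'
from h import *
s=robot.get_state(); print(s["eef_pos"],s["width"],s["grip_force"],s["force"])
print(rows([.4590,-.0170,.16]),rows([.53,-.05,.16]))
E
```

```text
time: 4.0
eef_pos: [0.5974, -0.0673, 0.0071]
eef_rot: [0.131, 0.991, 0.0, 0.0]
force: [0.8, 1.0, -0.1]
width: 0.0704
grip_force: 0.0
time: 4.5
eef_pos: [0.5975, -0.068, 0.007]
eef_rot: [0.132, 0.991, 0.0, 0.001]
force: [-1.8, 0.5, 6.5]
width: 0.0478
grip_force: 20.0
[ 0.59749888 -0.0680049   0.00697632] 0.04777338184602234 20.001160176470876 [-1.76473832  0.45706389  6.51054548]
(array([ 0.1835,  0.0164, -0.1915]), array([0.0002, 0.0013, 0.    ]), 'rows>=5.1') (array([ 0.0871, -0.0002, -0.1914]), array([0.0002, 0.0013, 0.    ]), 'rows>=4.0')
```

```bash
python3 -m jog '[0,0,-0.04,0,0,0, 0,0,-0.08,0,0,0, 0.02,0,-0.12,0,0,0, 0.05,0,-0.16,0,0,0, 0.0871,0,-0.19,0,0,0, 0.0871,0,-0.19,0,0,0, 0.0871,0,-0.19,0,0,0, 0.0871,0,-0.19,0,0,0, 0.0871,0,-0.19,0,0,0]'
python3 - <<'E'
from h import *
c,T=wrist(); cv2.imwrite("pics/w2.png",c["color"][:,:,::-1]); print(tool()[:3,3],robot.get_state()["width"])
for t,z in (("mount",.012),("buffer_mid",.16)):
    print(t,[(round(d["conf"],2),np.round(d["extent"]).tolist(),ground(c,T,np.argwhere(d["pixels"]).mean(0)[::-1],z)[:2].round(4).tolist()) for d in masks_of("wrist",t)])
E
```

```text
time: 5.25
eef_pos: [0.5299, -0.0499, 0.1568]
eef_rot: [0.132, 0.991, 0.0, -0.001]
force: [-0.7, 0.1, -0.6]
width: 0.0478
grip_force: 20.0
[ 0.52981721 -0.04993411  0.15666075] 0.04768395243270665
mount [(0.76, [270.0, 114.0, 118.0, 119.0], [0.4548, -0.0169])]
buffer_mid [(0.57, [308.0, 296.0, 8.0, 1.0], [0.5945, -0.0287]), (0.56, [258.0, 223.0, 72.0, 70.0], [0.5287, -0.0503])]
```

View pics/w2.png

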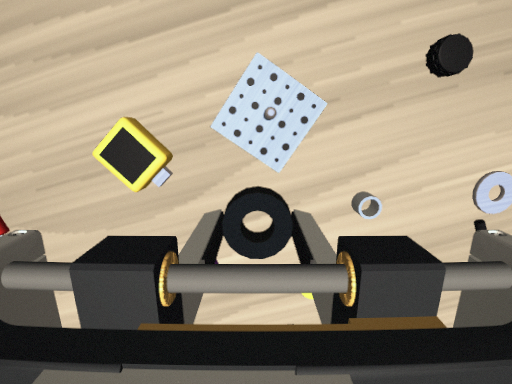

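The buffer is held at (258,222). The stud shows almost end-on at (270,113), and the plate corners are near (258,53), (327,103), (278,172) and (211,127).

```bash
python3 - <<'E'
from h import *
c,T=wrist()
g=lambda p,z: ground(c,T,p,z)[:2].round(4)
print("tip",g((270.5,113),.072),"plate",np.mean([g(p,.012) for p in ((258,53),(327,103),(278,172),(211,127))],0))
for h in (.165,.171): print("ring",g((258,222),h))
for t,z in (("washer_mid",.004),("sleeve_mid",.013),("knob_mid",.012)):
    print(t,[(round(d["conf"],2),ground(c,T,np.argwhere(d["pixels"]).mean(0)[::-1],z)[:2].round(4).tolist()) for d in masks_of("wrist",t)][:2])
print(rows([.457,-.0165,.1]))
E
```

```text
tip [ 0.4573 -0.0179] plate [ 0.456975 -0.017225]
ring [ 0.5267 -0.0492]
ring [ 0.5245 -0.0486]
washer_mid [(0.65, [0.6267, 0.2461])]
sleeve_mid [(0.93, [0.595, 0.0751])]
knob_mid [(0.96, [0.4445, 0.2003])]
(array([0.0987, 0.0165, 0.072 ]), array([-0.0001, -0.0006,  0.    ]), 'rows>=2.4')
```

```bash
python3 -m jog '[0.05,0.009,0,0,0,0, 0.0955,0.0165,0.02,0,0,0, 0.0955,0.0165,0.05,0,0,0, 0.0955,0.0165,0.072,0,0,0, 0.0955,0.0165,0.072,0,0,0, 0.0955,0.0165,0.072,0,0,0]'
python3 -m jog '[0,0,0.02,0,0,0, 0,0,0.04,0,0,0, 0,0,0.055,0,0,0, 0,0,0.055,0,0,0]'
python3 - <<'E'
from h import *
s=robot.get_state(); print(s["force"],s["width"])
c,T=wrist(); cv2.imwrite("pics/w3.png",c["color"][90:330,140:400,::-1]); print(tool()[:3,3],rows([.4592,-.017,.020]))
E
```

```text
time: 6.1
eef_pos: [0.4594, -0.0171, 0.1004]
eef_rot: [0.132, 0.991, -0.0, -0.001]
force: [0.3, 0.5, 0.4]
width: 0.0479
grip_force: 20.0
time: 6.43
eef_pos: [0.4593, -0.0172, 0.0557]
eef_rot: [0.132, 0.991, -0.0, -0.001]
force: [-0.3, -0.0, -0.8]
width: 0.0478
grip_force: 20.0
[-0.3190104  -0.02096519 -0.83025087] 0.04775829010721985
[ 0.45972671 -0.01725067  0.05679116] (array([0.0007, 0.0001, 0.046 ]), array([-0.0001, -0.0005, -0.    ]), 'rows>=0.9')
```

View pics/w3.png

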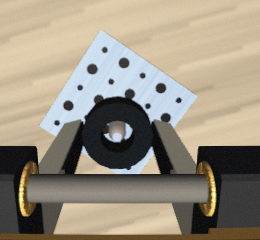

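The stud shows inside the ring's hole at crop (118,130), with no force, so I'll lower it onto the plate.

```bash
python3 -m jog '[0,0,0.02,0,0,0, 0,0,0.036,0,0,0, 0,0,0.041,0,0,0, 0,0,0.044,0,0,0, 0,0,0.046,0,0,0, 0,0,0.047,0,0,0, 0,0,0.048,0,0,0, 0,0,0.048,0,0,0]'
python3 - <<'E'
from h import *
s=robot.get_state(); print(s["eef_pos"],s["force"],s["width"])
E
```

```text
time: 7.15
eef_pos: [0.46, -0.0172, 0.0189]
eef_rot: [0.131, 0.991, 0.0, 0.001]
force: [-1.8, 0.0, 5.9]
width: 0.0478
grip_force: 20.0
[ 0.45997    -0.01717746  0.0189383 ] [-1.79724261  0.04142255  5.9155708 ] 0.04777807066715669
```

```bash
python3 -m jog '[0,0,0,0,0,0, 0,0,0,0,0,0, 0,0,0,0,0,0, 0,0,-0.03,0,0,0, 0,0,-0.07,0,0,0, 0,0,-0.12,0,0,0, 0,0,-0.16,0,0,0, 0,0,-0.16,0,0,0]' 0.6
python3 - <<'E'
from h import *
c,T=wrist(); cv2.imwrite("pics/w4.png",c["color"][90:330,140:400,::-1]); print(tool()[:3,3])
for t,z in (("buffer_mid",.022),("washer_mid",.004)):
    print(t,[(round(d["conf"],2),np.round(d["extent"]).tolist(),ground(c,T,np.argwhere(d["pixels"]).mean(0)[::-1],z)[:2].round(4).tolist()) for d in masks_of("wrist",t)][:3])
print(rows([.6275,.247,.12]))
E
```

```text
time: 7.82
eef_pos: [0.4619, -0.0174, 0.152]
eef_rot: [0.131, 0.991, 0.0, 0.005]
force: [0.4, 0.0, 0.9]
width: 0.0754
grip_force: 0.0
[ 0.46081187 -0.01725645  0.14887963]
buffer_mid [(0.77, [191.0, 314.0, 38.0, 35.0], [0.615, -0.1511]), (0.67, [301.0, 317.0, 34.0, 15.0], [0.6586, -0.0093]), (0.61, [258.0, 181.0, 39.0, 36.0], [0.4585, -0.0174])]
washer_mid [(0.64, [257.0, 181.0, 41.0, 37.0], [0.4625, -0.018]), (0.58, [474.0, 236.0, 37.0, 26.0], [0.6089, 0.2418])]
(array([-0.1171,  0.3735,  0.0319]), array([-0.    , -0.0002,  0.    ]), 'rows>=7.5')
```

View pics/w4.png

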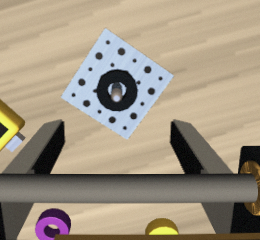

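The buffer lies flat on the plate at crop (116,90), with the stud through it. Next is the washer.

```bash
python3 -m jog '[-0.1171,0.3735,0.02,0,0,0, -0.1171,0.3735,0.02,0,0,0, -0.1171,0.3735,0.02,0,0,0, -0.1171,0.3735,0.02,0,0,0, -0.1171,0.3735,0.02,0,0,0, -0.1171,0.3735,0.02,0,0,0, -0.1171,0.3735,0.02,0,0,0, -0.1171,0.3735,0.02,0,0,0, -0.1171,0.3735,0.02,0,0,0, -0.1171,0.3735,0.02,0,0,0]' 0.7
python3 - <<'E'
from h import *
c,T=wrist(); cv2.imwrite("pics/w5.png",c["color"][:,:,::-1]); print(tool()[:3,3],robot.get_state()["width"])
for t,z in (("washer_mid",.004),("marker",.006)):
    print(t,[(round(d["conf"],2),np.round(d["extent"]).tolist(),ground(c,T,np.argwhere(d["pixels"]).mean(0)[::-1],z)[:2].round(4).tolist()) for d in masks_of("wrist",t)][:3])
print(rows([.6275,.247,.002]))
E
```

```text
time: 8.8
eef_pos: [0.627, 0.2474, 0.127]
eef_rot: [0.131, 0.991, -0.001, -0.002]
force: [-0.1, 0.2, -0.1]
width: 0.0797
grip_force: 0.0
[0.62700713 0.24654392 0.12779195] 0.07981099567815043
washer_mid [(0.84, [259.0, 184.0, 50.0, 48.0], [0.6272, 0.2495])]
marker [(0.58, [270.0, 264.0, 48.0, 97.0], [0.7175, 0.2315])]
(array([-0.    ,  0.0015,  0.1591]), array([-0.0008, -0.001 , -0.    ]), 'rows>=3.1')
```

View pics/w5.png

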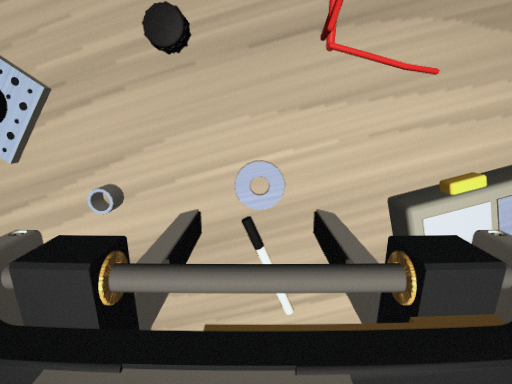

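The washer is at (259,184). The marker starts at (248,220), outside the finger paths. Descending.

```bash
python3 -m jog '[0,0.002,0.05,0,0,0, 0,0.002,0.1,0,0,0, 0,0.002,0.13,0,0,0, 0,0.002,0.148,0,0,0, 0,0.002,0.156,0,0,0, 0,0.002,0.156,0,0,0, 0,0.002,0.156,0,0,0]'
python3 -m jog '[0,0,0,0,0,0, 0,0,0,0,0,0, 0,0,0,0,0,0, 0,0,0,0,0,0, 0,0,0,0,0,0, 0,0,0,0,0,0, 0,0,0,0,0,0]' -1 30
python3 - <<'E'
from h import *
s=robot.get_state(); print(s["eef_pos"],s["force"]);print(rows([.56,.15,.14]),rows([.459,-.0172,.12]))
E
```

```text
time: 9.53
eef_pos: [0.629, 0.2485, 0.0069]
eef_rot: [0.132, 0.991, 0.0, 0.001]
force: [0.7, -0.1, 0.7]
width: 0.08
grip_force: 0.0
time: 10.12
eef_pos: [0.6286, 0.2487, 0.006]
eef_rot: [0.131, 0.991, 0.0, 0.001]
force: [-1.3, -0.5, 6.4]
width: 0.0561
grip_force: 30.0
[0.62857829 0.24867023 0.00602659] [-1.30201927 -0.46133149  6.35493576]
(array([ 0.0504, -0.1413, -0.1676]), array([ 0.0007,  0.0009, -0.    ]), 'rows>=4.3') (array([ 0.1179, -0.376 , -0.1428]), array([ 0.0007,  0.0009, -0.    ]), 'rows>=8.0')
```

The width of 56 mm is below the washer's 58 mm and the grip is high on its edge. I'll open, go 4 mm lower and grip again.

```bash
python3 -m jog '[0,0,0,0,0,0, 0,0,0,0,0,0, 0,0,0,0,0,0, 0,0,0.002,0,0,0, 0,0,0.004,0,0,0, 0,0,0.005,0,0,0, 0,0,0.005,0,0,0, 0,0,0.005,0,0,0]' 0.6
python3 - <<'E'
from h import *
c,T=wrist(); cv2.imwrite("pics/w6.png",cv2.resize(c["color"][130:300,140:380,::-1],None,fx=2,fy=2)); print(tool()[:3,3],robot.get_state()["force"])
print([(round(d["conf"],2),np.round(d["extent"]).tolist(),ground(c,T,np.argwhere(d["pixels"]).mean(0)[::-1],.004)[:2].round(4).tolist()) for d in masks_of("wrist","washer_mid")][:3])
E
```

```text
time: 10.78
eef_pos: [0.6282, 0.2484, 0.001]
eef_rot: [0.132, 0.991, -0.0, -0.0]
force: [0.9, -0.1, 0.2]
width: 0.0752
grip_force: 0.0
[0.62820928 0.24844282 0.00117567] [-0.24649806  0.16994681  0.33745025]
[(0.84, [259.0, 220.0, 86.0, 76.0], [0.6264, 0.2483])]
```

View pics/w6.png

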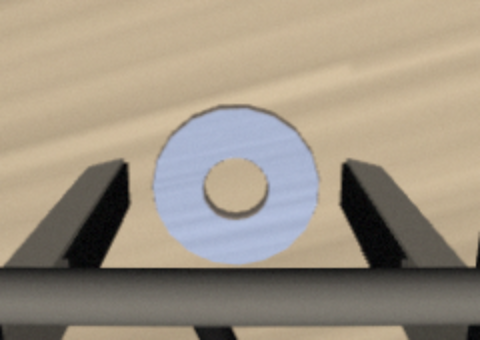

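The washer lies flat at crop (236,185), centred between the fingers. Gripping.

```bash
python3 -m jog '[0,0,-0.001,0,0,0, 0,0,-0.001,0,0,0, 0,0,-0.001,0,0,0, 0,0,-0.001,0,0,0, 0,0,-0.001,0,0,0, 0,0,-0.001,0,0,0, 0,0,-0.001,0,0,0]' -1 30
python3 - <<'E'
from h import *
s=robot.get_state(); print(s["eef_pos"],s["force"]);print(rows([.459,-.0172,.13]))
E
```

```text
time: 11.47
eef_pos: [0.6283, 0.2485, 0.0021]
eef_rot: [0.132, 0.991, 0.0, 0.0]
force: [-0.1, 0.5, 1.5]
width: 0.0568
grip_force: 30.0
[0.62828121 0.24847193 0.00213665] [-0.06569274  0.49859781  1.54679633]
(array([ 0.1177, -0.3758, -0.1599]), array([ 0.0001,  0.0002, -0.    ]), 'rows>=8.2')
```

```bash
python3 -m jog '[0,0,-0.04,0,0,0, 0,0,-0.08,0,0,0, 0,0,-0.12,0,0,0, 0.032,-0.3524,-0.185,0,0,0, 0.032,-0.3524,-0.185,0,0,0, 0.032,-0.3524,-0.185,0,0,0, 0.032,-0.3524,-0.185,0,0,0, 0.032,-0.3524,-0.185,0,0,0, 0.032,-0.3524,-0.185,0,0,0, 0.032,-0.3524,-0.185,0,0,0]'
python3 -m jog '[0,0,0,0,0,0, 0,0,0,0,0,0, 0,0,0,0,0,0, 0,0,0,0,0,0]'
python3 - <<'E'
from h import *
c,T=wrist(); cv2.imwrite("pics/w7.png",cv2.resize(c["color"][50:310,140:380,::-1],None,fx=2,fy=2)); P=tool()[:3,3]; print(P)
for t,z in (("washer_mid",P[2]+.002),("mount",.012),("buffer_mid",.022)):
    print(t,[(round(d["conf"],2),np.round(d["extent"]).tolist(),ground(c,T,np.argwhere(d["pixels"]).mean(0)[::-1],z)[:2].round(4).tolist()) for d in masks_of("wrist",t)][:3])
print(rows([.4595,-.0172,.1]))
E
```

```text
time: 12.3
eef_pos: [0.5287, -0.0189, 0.1503]
eef_rot: [0.132, 0.991, -0.0, -0.0]
force: [0.7, -0.1, -1.6]
width: 0.0567
grip_force: 30.0
time: 12.63
eef_pos: [0.5301, -0.0161, 0.1496]
eef_rot: [0.131, 0.991, 0.0, -0.0]
force: [-0.0, -0.3, -1.9]
width: 0.0564
grip_force: 30.0
[ 0.5300754  -0.01598991  0.14952375]
washer_mid [(0.95, [257.0, 221.0, 79.0, 80.0], [0.528, -0.0163])]
mount [(0.91, [239.0, 119.0, 118.0, 124.0], [0.4539, -0.0166])]
buffer_mid [(0.89, [291.0, 300.0, 32.0, 14.0], [0.6913, -0.0144]), (0.58, [239.0, 124.0, 44.0, 43.0], [0.4581, -0.0181])]
(array([ 0.0848, -0.0241,  0.0621]), array([-0.0001, -0.0006, -0.    ]), 'rows>=2.1')
```

View pics/w7.png

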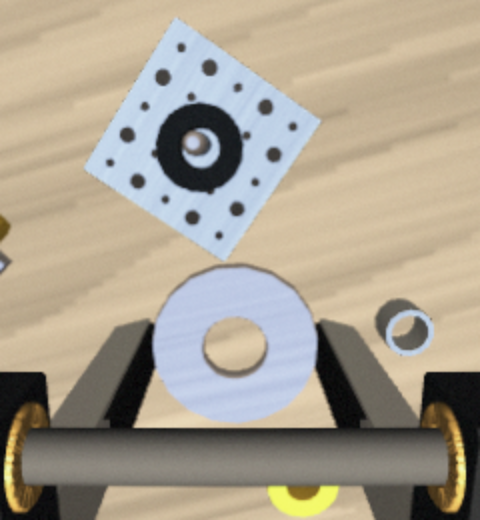

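The washer is held level at crop (235,343), the stud tip is at crop (197,143), and the buffer is flat around it. Moving over the stud and down.

```bash
python3 -m jog '[0.045,-0.0125,0,0,0,0, 0.085,-0.0245,0.01,0,0,0, 0.085,-0.0245,0.04,0,0,0, 0.085,-0.0245,0.062,0,0,0, 0.085,-0.0245,0.062,0,0,0, 0.085,-0.0245,0.062,0,0,0]'
python3 -m jog '[0,0,0.02,0,0,0, 0,0,0.035,0,0,0, 0,0,0.05,0,0,0, 0,0,0.06,0,0,0, 0,0,0.06,0,0,0]'
python3 - <<'E'
from h import *
s=robot.get_state(); print(s["force"],s["width"],rows([.4595,-.0175,.034]))
E
```

```text
time: 13.33
eef_pos: [0.4592, -0.0179, 0.1004]
eef_rot: [0.131, 0.991, 0.0, -0.001]
force: [-0.0, -1.0, -0.8]
width: 0.0567
grip_force: 30.0
time: 13.75
eef_pos: [0.4592, -0.0181, 0.0519]
eef_rot: [0.131, 0.991, -0.0, -0.001]
force: [-0.9, 0.2, -2.1]
width: 0.0563
grip_force: 30.0
[-0.86061836  0.16684361 -2.10194203] 0.05629766631973314 (array([-0.0002,  0.0008,  0.0224]), array([-0.0002, -0.0011,  0.    ]), 'rows>=0.4')
```

```bash
python3 -m jog '[0,0,0.01,0,0,0, 0,0,0.016,0,0,0, 0,0,0.019,0,0,0, 0,0,0.021,0,0,0, 0,0,0.022,0,0,0, 0,0,0.022,0,0,0, 0,0,0.022,0,0,0]'
python3 - <<'E'
from h import *
s=robot.get_state(); print(s["eef_pos"],s["force"],s["width"])
E
```

```text
time: 14.33
eef_pos: [0.4594, -0.0183, 0.035]
eef_rot: [0.132, 0.991, -0.0, 0.0]
force: [-0.1, -0.4, -1.8]
width: 0.0568
grip_force: 30.0
[ 0.45935926 -0.01826254  0.03500803] [-0.09215962 -0.3870299  -1.79013726] 0.05680724542700535
```

```bash
python3 -m jog '[0,0,0.001,0,0,0, 0,0,0.002,0,0,0, 0,0,0.003,0,0,0, 0,0,0.003,0,0,0]'
```

```text
time: 14.67
eef_pos: [0.4596, -0.0183, 0.0338]
eef_rot: [0.131, 0.991, -0.0, 0.0]
force: [-8.2, 0.2, 23.1]
width: 0.0564
grip_force: 30.0
```

Contact, so it is seated. Easing off, releasing and rising.

```bash
python3 -m jog '[0,0,-0.001,0,0,0, 0,0,-0.001,0,0,0, 0,0,-0.001,0,0,0, 0,0,-0.001,0,0,0, 0,0,-0.03,0,0,0, 0,0,-0.07,0,0,0, 0,0,-0.11,0,0,0, 0,0,-0.15,0,0,0, 0,0,-0.15,0,0,0]' 0.6
python3 -m jog '[0,0,0,0,0,0, 0,0,0,0,0,0, 0,0,0,0,0,0]'
python3 - <<'E'
from h import *
c,T=wrist(); cv2.imwrite("pics/w8.png",cv2.resize(c["color"][90:330,140:400,::-1],None,fx=2,fy=2)); print(tool()[:3,3])
for t,z in (("washer_mid",.036),("sleeve_mid",.013)):
    print(t,[(round(d["conf"],2),np.round(d["extent"]).tolist(),ground(c,T,np.argwhere(d["pixels"]).mean(0)[::-1],z)[:2].round(4).tolist()) for d in masks_of("wrist",t)][:3])
print(rows([.5955,.0748,.12]))
E
```

```text
time: 15.42
eef_pos: [0.4614, -0.0185, 0.1578]
eef_rot: [0.131, 0.991, 0.0, 0.004]
force: [0.9, -0.2, 0.5]
width: 0.0753
grip_force: 0.0
time: 15.67
eef_pos: [0.4586, -0.0182, 0.1511]
eef_rot: [0.132, 0.991, -0.0, -0.001]
force: [-0.0, 0.7, -0.3]
width: 0.0753
grip_force: 0.0
[ 0.45867635 -0.01817293  0.15114913]
washer_mid [(0.57, [258.0, 187.0, 56.0, 50.0], [0.4579, -0.0182])]
sleeve_mid [(0.19, [258.0, 177.0, 114.0, 113.0], [0.4499, -0.0158])]
(array([-0.1347,  0.1568,  0.0391]), array([-0.0002, -0.0017,  0.    ]), 'rows>=4.0')
```

View pics/w8.png

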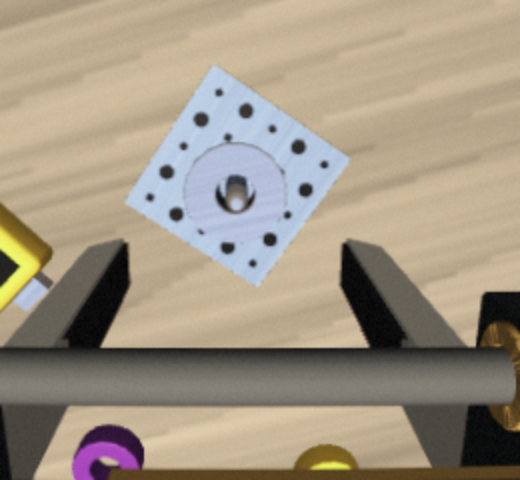

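The washer is flat and centred on the stud at crop (236,192). Now the sleeve.

```bash
python3 -m jog '[-0.1347,0.1568,0.03,0,0,0, -0.1347,0.1568,0.03,0,0,0, -0.1347,0.1568,0.03,0,0,0, -0.1347,0.1568,0.03,0,0,0, -0.1347,0.1568,0.03,0,0,0, -0.1347,0.1568,0.03,0,0,0, -0.1347,0.1568,0.03,0,0,0]' 0.1
python3 - <<'E'
from h import *
c,T=wrist(); print(tool()[:3,3],robot.get_state()["width"])
for t,z in (("sleeve_mid",.013),):
    print(t,[(round(d["conf"],2),np.round(d["extent"]).tolist(),ground(c,T,np.argwhere(d["pixels"]).mean(0)[::-1],z)[:2].round(4).tolist()) for d in masks_of("wrist",t)][:3])
print(rows([.595,.075,.005]))
E
```

```text
time: 16.4
eef_pos: [0.5953, 0.0745, 0.1277]
eef_rot: [0.131, 0.991, -0.0, -0.001]
force: [-0.6, -0.4, 0.1]
width: 0.0518
grip_force: 0.0
[0.59530879 0.07424651 0.12842268] 0.05198961730116318
sleeve_mid [(0.71, [258.0, 186.0, 24.0, 32.0], [0.595, 0.0742])]
(array([0.0008, 0.001 , 0.1549]), array([ 0.    ,  0.0004, -0.    ]), 'rows>=3.0')
```

```bash
python3 -m jog '[0,0,0.05,0,0,0, 0,0,0.1,0,0,0, 0,0,0.13,0,0,0, 0,0,0.148,0,0,0, 0,0,0.154,0,0,0, 0,0,0.154,0,0,0, 0,0,0.154,0,0,0]'
python3 -m jog '[0,0,0,0,0,0, 0,0,0,0,0,0, 0,0,0,0,0,0, 0,0,0,0,0,0, 0,0,0,0,0,0, 0,0,0,0,0,0, 0,0,0,0,0,0]' -1 20
python3 - <<'E'
from h import *
s=robot.get_state(); print(s["eef_pos"],s["force"]);print(rows([.53,-.017,.15]))
E
```

```text
time: 17.08
eef_pos: [0.5965, 0.0744, 0.0067]
eef_rot: [0.132, 0.991, 0.0, 0.001]
force: [-0.0, 0.8, 0.1]
width: 0.0517
grip_force: 0.0
time: 17.67
eef_pos: [0.5963, 0.0748, 0.0059]
eef_rot: [0.132, 0.991, 0.0, 0.0]
force: [-1.8, -0.3, 7.6]
width: 0.0298
grip_force: 20.0
[0.59629211 0.07479329 0.00591752] [-1.83148917 -0.32508202  7.64403488]
(array([ 0.0499, -0.1323, -0.1802]), array([ 0.0003,  0.0008, -0.    ]), 'rows>=4.4')
```

```bash
python3 -m jog '[0,0,-0.04,0,0,0, 0,0,-0.08,0,0,0, 0,0,-0.12,0,0,0, 0.0499,-0.1323,-0.18,0,0,0, 0.0499,-0.1323,-0.18,0,0,0, 0.0499,-0.1323,-0.18,0,0,0, 0.0499,-0.1323,-0.18,0,0,0, 0.0499,-0.1323,-0.18,0,0,0, 0.0499,-0.1323,-0.18,0,0,0, 0.0499,-0.1323,-0.18,0,0,0]'
python3 - <<'E'
from h import *
c,T=wrist(); cv2.imwrite("pics/w9.png",cv2.resize(c["color"][50:310,140:380,::-1],None,fx=2,fy=2)); P=tool()[:3,3]; print(P)
for t,z in (("sleeve_mid",P[2]+.007),("washer_mid",.036)):
    print(t,[(round(d["conf"],2),np.round(d["extent"]).tolist(),ground(c,T,np.argwhere(d["pixels"]).mean(0)[::-1],z)[:2].round(4).tolist()) for d in masks_of("wrist",t)][:3])
print(rows([.459,-.0178,.1]))
E
```

```text
time: 18.5
eef_pos: [0.53, -0.0162, 0.1484]
eef_rot: [0.131, 0.991, 0.0, -0.001]
force: [0.6, 0.2, -0.6]
width: 0.0299
grip_force: 20.0
[ 0.53000111 -0.01612507  0.1483701 ]
sleeve_mid [(0.69, [258.0, 227.0, 46.0, 55.0], [0.5297, -0.0167])]
washer_mid [(0.95, [238.0, 122.0, 54.0, 56.0], [0.4578, -0.0187])]
(array([ 0.0851, -0.0249,  0.0607]), array([-0.0001, -0.0011, -0.    ]), 'rows>=2.1')
```

View pics/w9.png

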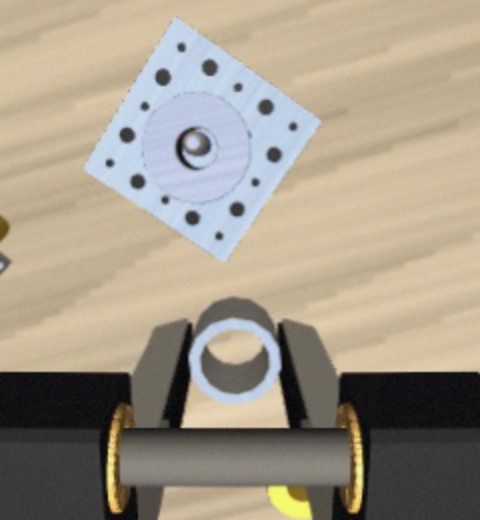

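The sleeve is held upright at crop (235,345), with the stud at (197,141). Moving over and lowering; the final TCP height should be about 0.046.

```bash
python3 -m jog '[0.045,-0.0125,0,0,0,0, 0.085,-0.025,0.01,0,0,0, 0.085,-0.025,0.04,0,0,0, 0.085,-0.025,0.06,0,0,0, 0.085,-0.025,0.06,0,0,0, 0.085,-0.025,0.06,0,0,0]'
python3 -m jog '[0,0,0.02,0,0,0, 0,0,0.035,0,0,0, 0,0,0.05,0,0,0, 0,0,0.057,0,0,0, 0,0,0.062,0,0,0, 0,0,0.064,0,0,0, 0,0,0.065,0,0,0, 0,0,0.065,0,0,0]'
```

```text
time: 19.15
eef_pos: [0.4589, -0.0182, 0.101]
eef_rot: [0.131, 0.991, -0.0, -0.001]
force: [-0.3, 0.1, -0.1]
width: 0.0303
grip_force: 20.0
time: 19.82
eef_pos: [0.4593, -0.0186, 0.0497]
eef_rot: [0.131, 0.991, -0.0, 0.0]
force: [-1.0, 0.1, -0.4]
width: 0.03
grip_force: 20.0
```

```bash
python3 -m jog '[0,0,0.002,0,0,0, 0,0,0.004,0,0,0, 0,0,0.005,0,0,0, 0,0,0.0055,0,0,0, 0,0,0.0055,0,0,0]'
```

```text
time: 20.23
eef_pos: [0.4593, -0.0186, 0.0457]
eef_rot: [0.131, 0.991, -0.0, 0.0]
force: [-5.1, 1.5, 13.9]
width: 0.0301
grip_force: 20.0
```

Contact at the expected height. Releasing and rising.

```bash
python3 -m jog '[0,0,-0.0005,0,0,0, 0,0,-0.0005,0,0,0, 0,0,-0.0005,0,0,0, 0,0,-0.0005,0,0,0, 0,0,-0.03,0,0,0, 0,0,-0.07,0,0,0, 0,0,-0.11,0,0,0, 0,0,-0.14,0,0,0, 0,0,-0.14,0,0,0]' 0.4
python3 -m jog '[0,0,0,0,0,0, 0,0,0,0,0,0, 0,0,0,0,0,0]'
python3 - <<'E'
from h import *
c,T=wrist(); cv2.imwrite("pics/w10.png",cv2.resize(c["color"][90:330,140:400,::-1],None,fx=2,fy=2)); print(tool()[:3,3])
for t,z in (("sleeve_mid",.053),("washer_mid",.036),("knob_mid",.012)):
    print(t,[(round(d["conf"],2),np.round(d["extent"]).tolist(),ground(c,T,np.argwhere(d["pixels"]).mean(0)[::-1],z)[:2].round(4).tolist()) for d in masks_of("wrist",t)][:3])
print(rows([.445,.2003,.13]))
E
```

```text
time: 20.98
eef_pos: [0.4608, -0.0188, 0.1613]
eef_rot: [0.131, 0.991, 0.0, 0.003]
force: [0.3, 0.8, 0.5]
width: 0.0659
grip_force: 0.0
time: 21.23
eef_pos: [0.4584, -0.0185, 0.1556]
eef_rot: [0.132, 0.991, -0.0, -0.001]
force: [0.5, 0.1, 0.2]
width: 0.0656
grip_force: 0.0
[ 0.45844855 -0.01849704  0.1556279 ]
sleeve_mid [(0.77, [257.0, 190.0, 25.0, 29.0], [0.4581, -0.0198])]
washer_mid [(0.96, [257.0, 184.0, 51.0, 51.0], [0.4553, -0.0177])]
knob_mid [(0.59, [432.0, 122.0, 51.0, 35.0], [0.4448, 0.2005])]
(array([0.0879, 0.2596, 0.0327]), array([-0.0002, -0.0011, -0.    ]), 'rows>=5.3')
```

View pics/w10.png

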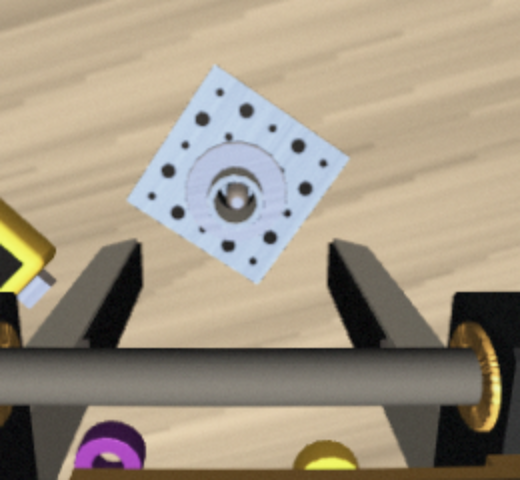

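The sleeve stands upright on the washer at crop (236,195), with the stud inside it. Now the knob.

```bash
python3 -m jog '[0.0879,0.2596,0.025,0,0,0, 0.0879,0.2596,0.025,0,0,0, 0.0879,0.2596,0.025,0,0,0, 0.0879,0.2596,0.025,0,0,0, 0.0879,0.2596,0.025,0,0,0, 0.0879,0.2596,0.025,0,0,0, 0.0879,0.2596,0.025,0,0,0, 0.0879,0.2596,0.025,0,0,0, 0.0879,0.2596,0.025,0,0,0]' 0.45
python3 - <<'E'
from h import *
c,T=wrist(); print(tool()[:3,3],robot.get_state()["width"])
for t,z in (("knob_mid",.012),):
    print(t,[(round(d["conf"],2),np.round(d["extent"]).tolist(),ground(c,T,np.argwhere(d["pixels"]).mean(0)[::-1],z)[:2].round(4).tolist()) for d in masks_of("wrist",t)][:3])
print(rows([.445,.2003,.005]))
E
```

```text
time: 22.18
eef_pos: [0.4454, 0.1991, 0.1367]
eef_rot: [0.132, 0.991, -0.0, -0.0]
force: [0.3, -0.0, 0.2]
width: 0.0681
grip_force: 0.0
[0.44550529 0.1989443  0.1368612 ] 0.06819097972211052
knob_mid [(0.75, [259.0, 184.0, 42.0, 34.0], [0.4453, 0.2013])]
(array([0.0012, 0.0015, 0.1649]), array([-0.    ,  0.0002,  0.    ]), 'rows>=3.2')
```

```bash
python3 -m jog '[0.001,0.002,0.05,0,0,0, 0.001,0.002,0.1,0,0,0, 0.001,0.002,0.14,0,0,0, 0.001,0.002,0.157,0,0,0, 0.001,0.002,0.163,0,0,0, 0.001,0.002,0.163,0,0,0, 0.001,0.002,0.163,0,0,0]'
python3 -m jog '[0,0,0,0,0,0, 0,0,0,0,0,0, 0,0,0,0,0,0, 0,0,0,0,0,0, 0,0,0,0,0,0, 0,0,0,0,0,0, 0,0,0,0,0,0]' -1 20
python3 - <<'E'
from h import *
s=robot.get_state(); print(s["eef_pos"],s["force"]);print(rows([.53,-.017,.16]))
E
```

```text
time: 22.87
eef_pos: [0.4456, 0.2017, 0.0074]
eef_rot: [0.132, 0.991, 0.0, 0.001]
force: [0.9, -0.5, -0.6]
width: 0.068
grip_force: 0.0
time: 23.45
eef_pos: [0.4451, 0.2021, 0.0069]
eef_rot: [0.131, 0.991, 0.0, 0.0]
force: [-1.0, -0.5, 6.4]
width: 0.0412
grip_force: 20.0
[0.44510409 0.20210859 0.00685308] [-1.03790421 -0.51996517  6.429514  ]
(array([-0.1739, -0.2367, -0.1914]), array([0.0003, 0.0005, 0.    ]), 'rows>=6.7')
```

```bash
python3 -m jog '[0,0,-0.04,0,0,0, 0,0,-0.08,0,0,0, 0,0,-0.12,0,0,0, 0,0,-0.16,0,0,0, -0.1739,-0.2367,-0.19,0,0,0, -0.1739,-0.2367,-0.19,0,0,0, -0.1739,-0.2367,-0.19,0,0,0, -0.1739,-0.2367,-0.19,0,0,0, -0.1739,-0.2367,-0.19,0,0,0, -0.1739,-0.2367,-0.19,0,0,0]'
python3 -m jog '[-0.005,-0.0035,0,0,0,0, 0,0,0,0,0,0, 0,0,0,0,0,0, 0,0,0,0,0,0]'
python3 - <<'E'
from h import *
c,T=wrist(); cv2.imwrite("pics/w11.png",cv2.resize(c["color"][50:310,140:380,::-1],None,fx=2,fy=2)); P=tool()[:3,3]; print(P)
for t,z in (("knob_mid",P[2]+.005),("sleeve_mid",.053)):
    print(t,[(round(d["conf"],2),np.round(d["extent"]).tolist(),ground(c,T,np.argwhere(d["pixels"]).mean(0)[::-1],z)[:2].round(4).tolist()) for d in masks_of("wrist",t)][:3])
print(rows([.459,-.0182,.12]))
E
```

```text
time: 24.28
eef_pos: [0.5305, -0.0202, 0.1588]
eef_rot: [0.132, 0.991, -0.0, 0.0]
force: [-0.4, 0.6, -0.6]
width: 0.0413
grip_force: 20.0
time: 24.62
eef_pos: [0.5292, -0.0157, 0.1582]
eef_rot: [0.131, 0.991, 0.0, -0.0]
force: [0.1, 0.3, -0.3]
width: 0.0415
grip_force: 20.0
[ 0.52934536 -0.01573954  0.15835323]
knob_mid [(0.97, [256.0, 226.0, 63.0, 67.0], [0.5292, -0.0165])]
sleeve_mid [(0.67, [236.0, 121.0, 29.0, 26.0], [0.4571, -0.0204])]
(array([ 0.0845, -0.0255,  0.0481]), array([ 0.,  0., -0.]), 'rows>=1.9')
```

View pics/w11.png

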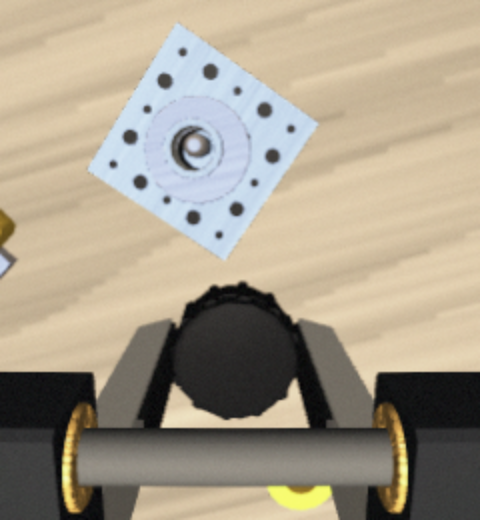

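The knob is held closed top up at crop (236,345). The sleeve and stud are at (194,146). Moving over the stud and lowering; the final TCP height should be about 0.073.

```bash
python3 -m jog '[0.045,-0.0125,0,0,0,0, 0.0853,-0.0262,0.01,0,0,0, 0.0853,-0.0262,0.03,0,0,0, 0.0853,-0.0262,0.048,0,0,0, 0.0853,-0.0262,0.048,0,0,0, 0.0853,-0.0262,0.048,0,0,0]'
python3 -m jog '[0,0,0.02,0,0,0, 0,0,0.035,0,0,0, 0,0,0.045,0,0,0, 0,0,0.051,0,0,0, 0,0,0.054,0,0,0, 0,0,0.054,0,0,0, 0,0,0.054,0,0,0]'
```

```text
time: 25.27
eef_pos: [0.4583, -0.0191, 0.1201]
eef_rot: [0.131, 0.991, 0.0, -0.0]
force: [0.1, 0.8, 0.0]
width: 0.0414
grip_force: 20.0
time: 25.85
eef_pos: [0.4588, -0.0195, 0.0773]
eef_rot: [0.131, 0.991, -0.0, 0.0]
force: [0.9, -0.1, -1.2]
width: 0.0416
grip_force: 20.0
```

```bash
python3 -m jog '[0,0,0.002,0,0,0, 0,0,0.004,0,0,0, 0,0,0.005,0,0,0, 0,0,0.0055,0,0,0, 0,0,0.0055,0,0,0]'
```

```text
time: 26.27
eef_pos: [0.4587, -0.0196, 0.0728]
eef_rot: [0.132, 0.991, -0.0, 0.0]
force: [-1.5, 0.3, 4.0]
width: 0.0413
grip_force: 20.0
```

Contact at the expected height. Releasing, retreating and inspecting.

```bash
python3 -m jog '[0,0,0.0003,0,0,0, 0,0,0,0,0,0, 0,0,0,0,0,0, 0,0,0,0,0,0, 0,0,-0.03,0,0,0, 0,0,-0.07,0,0,0, 0,0,-0.11,0,0,0, 0,0,-0.11,0,0,0]' 0.5
python3 -m jog '[0,0.1,0,0,0,0, -0.05,0.2,0,0,0,0, -0.05,0.2,0,0,0,0, -0.05,0.2,0,0,0,0, -0.05,0.2,0,0,0,0, -0.05,0.2,0,0,0,0, -0.05,0.2,0,0,0,0]'
python3 - <<'E'
from h import *
I=[]
for n in("scene","top"):
    c=read_camera(n); u=[328,199] if n=="scene" else [248,243]
    I.append(cv2.resize(c["color"][u[1]-40:u[1]+40,u[0]-40:u[0]+40,::-1],(390,390),interpolation=cv2.INTER_CUBIC))
    for t,z in (("knob_mid",.078),("sleeve_mid",.053),("washer_mid",.036),("buffer_mid",.022),("can_mid",.061),("tape_measure",.016),("offcut",.009)):
        print(n,t,[(round(d["conf"],2),ground(c,c["T"],np.argwhere(d["pixels"]).mean(0)[::-1],z)[:2].round(4).tolist()) for d in masks_of(n,t)][:2])
cv2.imwrite("pics/end.png",np.hstack(I))
E
```

```text
time: 26.93
eef_pos: [0.4606, -0.0197, 0.1657]
eef_rot: [0.131, 0.991, 0.0, 0.004]
force: [0.8, -0.4, 0.5]
width: 0.0709
grip_force: 0.0
time: 27.52
eef_pos: [0.5383, 0.1242, 0.1597]
eef_rot: [0.131, 0.991, -0.0, -0.001]
force: [-0.0, -0.3, 0.0]
width: 0.0704
grip_force: 0.0
scene knob_mid [(0.84, [0.4624, -0.0194])]
scene sleeve_mid []
scene washer_mid [(0.47, [0.4686, -0.0112])]
scene buffer_mid [(0.78, [0.69, -0.0055]), (0.67, [0.6345, -0.1477])]
scene can_mid [(0.85, [0.7836, -0.0701])]
scene tape_measure [(0.92, [0.4638, -0.1817]), (0.22, [0.4788, -0.4085])]
scene offcut [(0.67, [0.6262, -0.2577])]
top knob_mid [(0.63, [0.4603, -0.02])]
top sleeve_mid []
top washer_mid [(0.54, [0.4555, -0.0248])]
top buffer_mid [(0.68, [0.6288, -0.1575]), (0.5, [0.6839, -0.0124])]
top can_mid [(0.57, [0.7845, -0.0675])]
top tape_measure [(0.64, [0.4625, -0.1848])]
top offcut [(0.76, [0.6251, -0.2576])]
```

View pics/end.png

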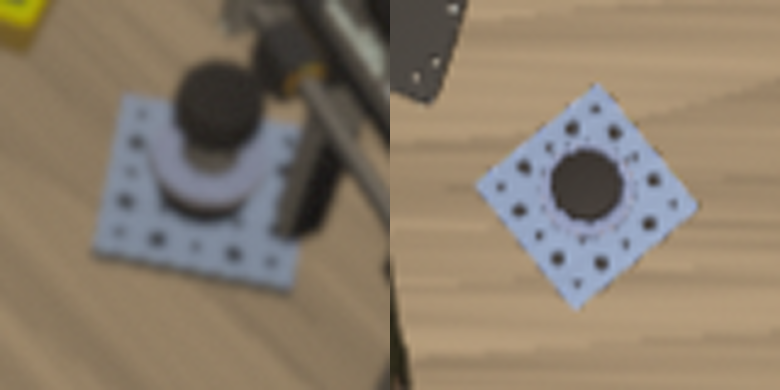

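The stack is complete: in the left panel the knob is at (218,103), above the sleeve (210,150), the washer (207,175) and the buffer (200,205). All sit level, the knob is centred in the right panel at (587,186), and the gripper is clear. Handing in.

```bash
python3 -c "
from workcell import robot
print(robot.hand_in())"
```

```text
the job is handed in; nothing more can be done
None
```

The mount is stacked on the stud in the order asked (buffer, washer, sleeve, knob hollow side down), everything is released, and the job was handed in at about 28 s; I saw no sign that any bystander was disturbed, though I didn't check their positions one by one.

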